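# Weigh a lopsided tote of fixings on a hand scale

### The job

Weigh the loaded wooden tote: take the hand scale off its rack by the handle, hook it under the tote's dowel and raise it gently until the whole tote hangs on the hook alone, level from end to end and still for a second, two or three centimetres clear of the bench; one of its two tins is nearly full and the other nearly empty, so feel for the balance point along the dowel. Then set the tote down gently, unhook it and hang the scale back in its rack. Never jerk or knock the tote, stretch the scale to its stop, tip the tote steeply, handle the tote itself or shift the other things on the bench.

Things in the scene. Friction and masses are not known exactly. Their poses are not given: they have to be found in the camera images.
- scale: Sprung hand scale, starting with its T-handle in the rack's notches, turned like the rack. Origin: centre of the black handle bar, 24 mm (x) x 120 mm (y) x 20 mm (z); z up. Below the bar a neck 14 (x) x 30 (y) mm, then a steel casing 26 x 54 mm from 28 to 88 mm below the origin. A steel hook on a sprung rod hangs below on the z axis. Weight with hook 0.19 kg.
- hook_seat (a point): Middle of the inner floor of the scale's hook, where the load hangs: 148 mm below the scale's origin when unloaded, lower as the spring stretches. The hook is a J of strap 8 mm wide (y), 4.5 mm thick, bent in the scale's x-z plane, lowest 5 mm below this point; outer faces at x = -18 mm (its back) and +20 mm (the turned-up tip).
- hook_mouth (a point): Middle of the hook's mouth, which opens to the scale's +x: 29 mm high, from the tip's top (14.5 mm below this point) to the underside of the top bend (14.5 mm above). On the z axis, 28 mm above hook_seat and 120 mm below the scale's origin when unloaded.
- scale_hook (a joint): The scale's reading as stretch of its spring in m: 0 unloaded (hook fully up), grows as the hook is pulled down, end stop at 0.048. A load of F newtons stretches it about (F - 0.3) / 220; the tote's full weight 26 to 37 mm.
- rack: Wooden stand fixed to the bench, base 110 x 134 mm, two upright cheeks 14 mm thick at y = -46 and +46 mm, 70 mm long (x), 191 mm high, each notched 30 mm wide (x), 15 mm deep. Origin: centre of its underside, z up. Its back (+x) is closed by a batten 91 to 105 mm up; its front (-x) is open: the scale, raised 25 mm, can be drawn out to -x.
- rack_notch (a point): Where the centre of the scale's handle lies when it rests in the rack, 186 mm above the rack's underside.
- tote: Loose open wooden tote 120 mm (x) x 240 mm (y), sides 52 mm high, end boards rising to 128 mm. Origin: centre of its underside, z up. In each half stands a closed tin, 62 mm across, 55 mm high, its top 63 mm above the tote's underside: one nearly full of screws, one nearly empty, alike to look at. The whole weighs 0.62 to 0.86 kg and balances 12 to 46 mm from its middle, towards the full tin.
- tote_handle (a point): Middle of the tote's handle, on its centre line: a dowel of 14 mm diameter along the tote's y between the end boards (free from y = -112 to +112 mm), 112 mm above the tote's underside.
- tote_end_a (a point): Middle of the bottom edge of the tote's end at its +y, on the underside.
- tote_end_b (a point): Middle of the bottom edge of the tote's end at its -y, on the underside.
- chisel: Bystander: wood-handled chisel, 230 mm, lying on the bench; origin on the underside of its middle.
- block_plane: Bystander: iron block plane, 165 mm long, 60 mm high; origin on the underside.
- mallet: Bystander: wooden mallet, 260 mm long, head 75 mm high; origin on the underside of its middle.
- glue: Bystander: white glue bottle, 60 mm across, 170 mm high; origin at the centre of its underside.
- try_square: Bystander: try square, 115 mm stock with a 150 mm steel blade, flat on the bench; origin on the underside of the stock.
- tape: Bystander: tape measure, 68 x 38 x 62 mm; origin at the centre of its underside.
Things that resemble listed ones, but are neither listed nor needed, are in the scene too. Leave any red or yellow look-alike of the scale alone.

How it is judged:
On the way, in this order (a step that is already met when the one before it is completed fails the run):
1. the scale has been taken out of its rack (distance between scale and rack_notch above 0.06 m), for 0.2 s.
2. the hook is under the dowel and carries some of the tote's weight (contact force between scale and tote above 1.5 N and value of joint scale_hook above 0.005 m and height (world z) of each of tote_end_a, tote_end_b below 0.07 m), for 0.2 s.
3. the whole tote hangs clear of the bench on the hook alone, level from end to end and still (height (world z) of tote_end_a between 0.008 and 0.08 m and height (world z) of tote_end_b between 0.008 and 0.08 m and angle between tote's own y axis and vertical between 1.4908 and 1.6508 rad and angle between tote's own z axis and vertical below 0.25 rad and contact force between scale and tote above 4 N and contact force between tote and the fingers below 0.2 N and contact force between tote and the arm below 0.2 N and contact force between tote and rack below 0.2 N and linear speed of tote below 0.03 m/s and angular speed of tote below 0.3 rad/s), for 0.6 s.
At the end, for the whole second after the job is handed in: The tote stands flat on the bench (both ends within 4 mm, tilt under 0.05 rad), at rest and unhooked; the scale hangs upright in the rack's notches (handle centre within 8 mm of rack_notch, bar along the notches within 0.15 rad, upright within 0.1 rad), at rest (height (world z) of each of tote_end_a, tote_end_b below 0.004 m and angle between tote's own z axis and vertical below 0.05 rad and linear speed of tote below 0.02 m/s and contact force between scale and tote below 0.1 N and distance between scale and rack_notch below 0.008 m and angle between the z axis of scale and the z axis of rack, either way round below 0.1 rad and angle between the y axis of scale and the y axis of rack, either way round below 0.15 rad and linear speed of scale below 0.03 m/s); the robot touches nothing.
It fails at once if the scale is stretched to its stop (over 45 mm): overloaded or jerked (value of joint scale_hook above 0.045 m).
It fails at once if the tote is pressed, knocked or jerked with the scale (over 16 N), or dropped or banged down (over 80 N on it) (contact force between scale and tote above 16 N or contact force between tote and anything else above 80 N).
It fails at once if the tote tips steeply: more than 0.3 rad (17 degrees) (angle between tote's own z axis and vertical above 0.3 rad).
It fails at once if the tote is pushed or held with the gripper or arm (over 5 N) (contact force between tote and the fingers above 5 N or contact force between tote and the arm above 5 N).
It fails at once if a bystander is moved by more than 20 mm (distance of any of chisel, block_plane, mallet, glue, try_square, tape from where it was at the start of the episode above 0.02 m).
It also fails if it takes over 72 s, if anything falls off the work surface, if the arm or the gripper's body presses on something with over 40 N, if the wrist force passes 120 N, or if a joint passes its speed limit or range.

### The arm

A 6-joint arm with a two-finger parallel gripper is mounted at the origin on the work surface. World frame = base frame: x ahead of the robot, y to its left, z up, the work surface at z = 0. Lengths are in m, angles in rad, forces in N, time in s.
With the tool pointing down it reaches from about 0.375 to 0.975 m from the base axis. Payload 3.8 kg.
Tool frame: the origin (TCP) lies between the finger pads; the fingertips stand 25 mm ahead of it and the grasp point (between the pads) lies 6 mm ahead of it; z points along the fingers, y is the direction in which the jaws open and shut (so a half turn about z gives the same grasp; the last joint's range is limited). The gripper opens to 85 mm and grips with 20 to 120 N. Pads are 22 mm wide; open, the fingers measure 114 mm over their backs; the gripper's body (76 mm by 85 mm) begins 54 mm behind the grasp point. The pads swing forward as they close: fully open they stand 13 mm farther back than shut.
Start: joints at [1.307, 0.264, 1.604, -0, 1.274, -0.037], TCP at [0.152, 0.658, 0.256] pointing down, gripper open.
Joint ranges: [-2.63, 2.63], [-0.94, 2.18], [0.31, 2.57], [-1.31, 4.45], [0, 2.66], [-2.55, 2.55]. Speed limits (rad/s): [2.57, 2.57, 3.14, 3.14, 3.14, 3.14].

### API

Orientations are given as [roll, pitch, yaw] about the fixed x, y, z axes, in that order (R = Rz(yaw) Ry(pitch) Rx(roll)).
In Python, from workcell import env gives the robot as it stands. Calls block until the motion is done:
- env.move_to(position, orientation): joint-space move of the TCP to a pose.
- env.move_linear(position, ori=None, v=0.15, f_stop=None): straight line of the TCP; ori=None keeps the orientation; v is the mean speed in m/s. With f_stop (N) it stops when the force on the tool has changed by that much, and returns True; else False.
- env.move_j(angles): joint-space move.
- env.set_gripper(opening): finger opening in m; the grip force is fixed at half the most; returns when the fingers have stopped.
- env.hold(seconds).
- env.inverse_kinematics(position, orientation): joint angles nearest the present ones, or None.
- env.snapshot(name): name is "scene" or "top" or "wrist"; returns the picture (420x560x3 uint8, red, green, blue); there is no depth.
- env.calibration(name): a dict with "intrinsics" (3x3 intrinsics, pixels), "rvec" (rotation vector, rad) and "tvec" (3), from world to camera coordinates, as OpenCV has them. Camera axes: x right, y down, z forward; pixel columns grow to the right and rows downward; lengths in m; the calibration is good to about 2 mm. The wrist camera is an equidistant fisheye: a pixel r from the principal point sees the ray r / f radians off the axis. A picture is of the moment at which its call begins: read the wrist's pose just before it. calibration takes no time and is no camera call; for the wrist camera it gives the pose at the moment of the call.
A pose or a line that the arm cannot do raises env.MotionError and nothing moves.
- env.finish_job(): hands the job in, once; it reports no verdict.
Readings, each from a call of its own:
- env.current_clock(): time.
- env.current_q(): joint angles.
- env.current_qvel(): joint speeds.
- env.current_joint_torque(): joint torques, N m.
- env.current_tcp_pos(): TCP position.
- env.current_ee_rot(): TCP orientation.
- env.current_ft_force(): force on the tool from outside, world axes, zero at the start.
- env.current_moment(): the same for the moment, N m.
- env.current_finger_gap(): finger opening in m.
Only numpy, scipy, OpenCV 4.12 (cv2) and the standard library are available. Lean on these libraries where they do the work, as an engineer would, in place of code of your own. Each camera call takes 0.05 s, during which the arm holds its last target. There are 200 camera calls.

## Working session

There is one attempt and no reset: what is moved stays moved. The work goes in short steps, each a Python script; the robot and the scene stay as the last script left them, time stands still between calls to the robot, and variables do not carry over. Pictures are saved under pics/ and viewed, about 8 in all and at most 12, crops included, and the job is handed in when it is done.

```bash
ls; mkdir -p pics
cat > h.py <<'E'
import numpy as np, cv2
from workcell import env
def snap(n,f):
    c=env.calibration(n); im=env.snapshot(n); cv2.imwrite('pics/'+f,im[:,:,::-1]); return im,c
def ray(c,u,v,fish=False):
    K=np.array(c["intrinsics"]);R=cv2.Rodrigues(np.array(c["rvec"],float))[0];t=np.array(c["tvec"],float).ravel()
    x=(u-K[0,2])/K[0,0];y=(v-K[1,2])/K[1,1]
    if fish:
        r=np.hypot(x,y);d=np.array([x/r*np.sin(r),y/r*np.sin(r),np.cos(r)]) if r>1e-9 else np.array([0,0,1.])
    else: d=np.array([x,y,1.])
    d=R.T@d; return -R.T@t,d/np.linalg.norm(d)
def onz(c,u,v,z,fish=False):
    o,d=ray(c,u,v,fish); return o+d*(z-o[2])/d[2]
def tri(*rays):
    A=np.zeros((3,3));b=np.zeros(3)
    for o,d in rays:
        P=np.eye(3)-np.outer(d,d);A+=P;b+=P@o
    p=np.linalg.solve(A,b); return p,[np.linalg.norm((np.eye(3)-np.outer(d,d))@(p-o)) for o,d in rays]
E
python3 - <<'E'
from h import *
import json
a,c=snap('scene','s.png');b,d=snap('top','t.png')
print(c,d,env.calibration('wrist'),env.current_clock(),env.current_ee_rot())
E
```

```text
pics
{'intrinsics': array([[491.24935529,   0.        , 272.03630327],
       [  0.        , 491.24935529, 204.85209634],
       [  0.        ,   0.        ,   1.        ]]), 'rvec': array([ 1.98995328,  0.83358993, -0.46061883]), 'tvec': array([-0.41270787, -0.08313306,  1.97486018])} {'intrinsics': array([[465.66460804,   0.        , 273.79015573],
       [  0.        , 465.66460804, 210.37982021],
       [  0.        ,   0.        ,   1.        ]]), 'rvec': array([ 2.12785747, -2.11683065,  0.18581552]), 'tvec': array([7.37837931e-04, 5.87286357e-01, 1.34394110e+00])} {'intrinsics': array([[325.1922621 ,   0.        , 278.94162287],
       [  0.        , 325.1922621 , 209.05147708],
       [  0.        ,   0.        ,   1.        ]]), 'rvec': array([-2.24588868, -1.79047942, -0.28867072]), 'tvec': array([-0.6739611 , -0.04266686,  0.3811739 ])} 0.1 [-3.13957800e+00 -9.95610794e-05  2.91481591e+00]
```

View pics/s.png

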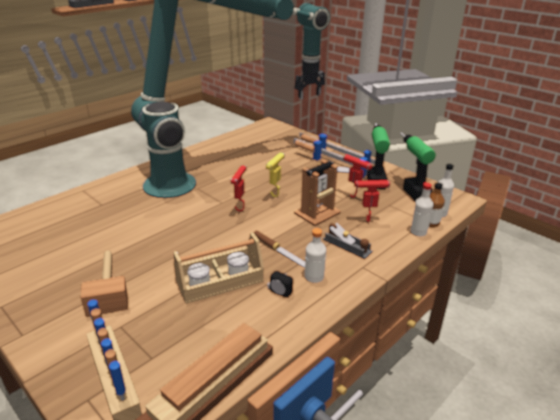

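View pics/t.png

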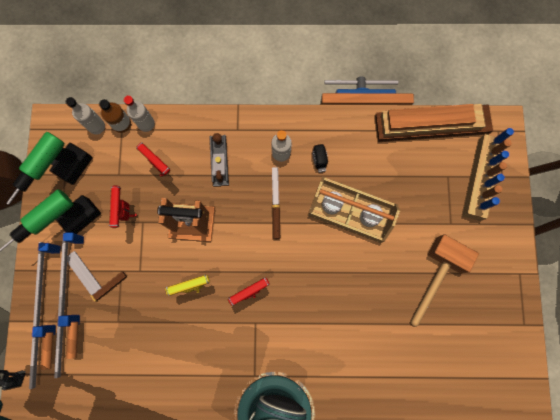

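The scene view shows the black-handled scale in the rack at (318,190), and the top view shows it at (180,212). Possible mix-ups in the top view are the red ones at (122,207), (153,158) and (249,292), and the yellow one at (187,285). I choose the black bar in the wooden rack. The tote is at top (353,212) / scene (218,270). Next: close crops of both.

Run:
```python
from h import *
t=cv2.imread('pics/t.png');s=cv2.imread('pics/s.png')
f=lambda im,x,y,w,h,k:cv2.resize(im[y:y+h,x:x+w],(w*k,h*k),interpolation=cv2.INTER_CUBIC)
A=np.hstack([f(t,140,185,90,75,4),f(s,285,145,90,75,4)])
B=np.hstack([f(t,300,170,110,75,4)[:, :360],f(s,165,230,110,75,4)[:,:360]])
cv2.imwrite('pics/crop1.png',np.vstack([A,B]))
c=env.calibration('top')
for u,v,z in [(160,212,.19),(200,212,.19),(180,212,.19),(353,200,.112),(314,186,.128),(393,214,.128)]: print(u,v,onz(c,u,v,z).round(3))
```

```text
160 212 [0.556 0.311 0.19 ]
200 212 [0.557 0.202 0.19 ]
180 212 [0.557 0.256 0.19 ]
353 200 [ 0.608 -0.225  0.112]
314 186 [ 0.645 -0.112  0.128]
393 214 [ 0.565 -0.334  0.128]
```

View pics/crop1.png

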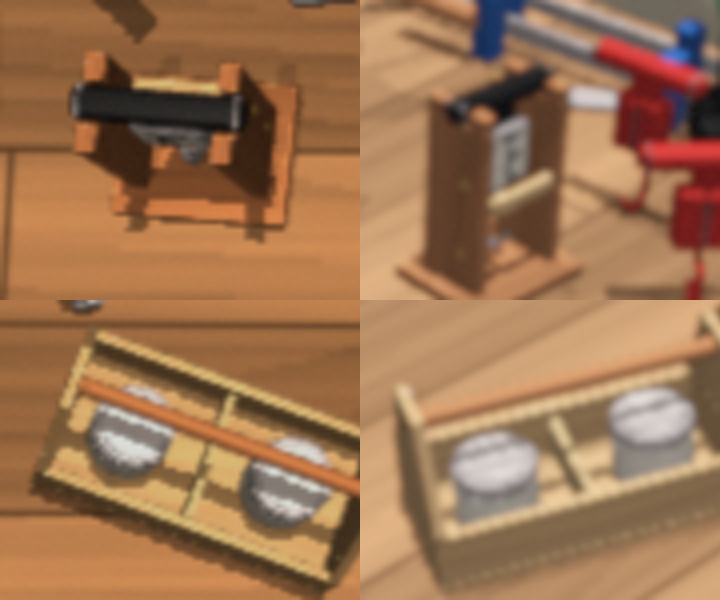

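The crops confirm the choice: a black bar in the rack notches (top about (161..201,211)), with the pale batten on the far (+x) side, so the rack's open front faces the robot. The tote's brown dowel runs over two tins, yawed about -20°. Next come wrist views over the rack and the tote.

Run:
```python
from h import *
for yaw in (np.pi/2,-np.pi/2):
  for p,dy in (([.50,.256,.33],0),([.556,.256,.19],0),([.42,.256,.35],0),([.6,-.225,.3],-.35)):
    q=env.inverse_kinematics(p,[np.pi,0,yaw+dy]); print(yaw,p,None if q is None else np.round(q,2))
```

```text
1.5707963267948966 [0.5, 0.256, 0.33] [ 0.43  0.01  1.75 -0.    1.38  0.43]
1.5707963267948966 [0.556, 0.256, 0.19] [ 0.39  0.2   1.81 -0.    1.13  0.39]
1.5707963267948966 [0.42, 0.256, 0.35] [ 0.5  -0.13  1.86 -0.    1.42  0.5 ]
1.5707963267948966 [0.6, -0.225, 0.3] [-0.4   0.18  1.63 -0.    1.34 -0.05]
-1.5707963267948966 [0.5, 0.256, 0.33] None
-1.5707963267948966 [0.556, 0.256, 0.19] None
-1.5707963267948966 [0.42, 0.256, 0.35] None
-1.5707963267948966 [0.6, -0.225, 0.3] None
```

Run:
```python
from h import *
import pickle
o=[np.pi,0,np.pi/2]
env.move_linear([.152,.658,.40])
C={}
for n,p,dy in (('w1',[.48,.22,.36],0),('w2',[.48,.30,.36],0),('w3',[.53,-.20,.36],-.35),('w4',[.53,-.30,.36],-.35)):
    env.move_to(p,[np.pi,0,np.pi/2+dy]); env.hold(.2)
    _,C[n]=snap('wrist',n+'.png'); print(n,env.current_clock(),ray(C[n],279,209,True))
C['t']=env.calibration('top');C['s']=env.calibration('scene')
pickle.dump(C,open('C.pkl','wb'))
cv2.imwrite('pics/m1.png',np.hstack([np.vstack([cv2.imread(f'pics/{n}.png')[:,80:480] for n in a]) for a in (('w1','w2'),('w3','w4'))])[:, :])
im=cv2.imread('pics/m1.png');print(im.shape);cv2.imwrite('pics/m1.png',cv2.resize(im,(571,600)))
```

```text
w1 3.4333 (array([0.47978985, 0.30297765, 0.4776715 ]), array([ 0.00107428, -0.31895914, -0.94776786]))
w2 4.1 (array([0.48014849, 0.38156747, 0.47769394]), array([ 5.27637305e-04, -3.19328502e-01, -9.47643936e-01]))
w3 6.175 (array([ 0.55827673, -0.12178823,  0.47767746]), array([-0.10785037, -0.30007594, -0.94779889]))
w4 6.9083 (array([ 0.55815833, -0.22161258,  0.47784249]), array([-0.10774371, -0.29993206, -0.94785656]))
(840, 800, 3)
```

View pics/m1.png

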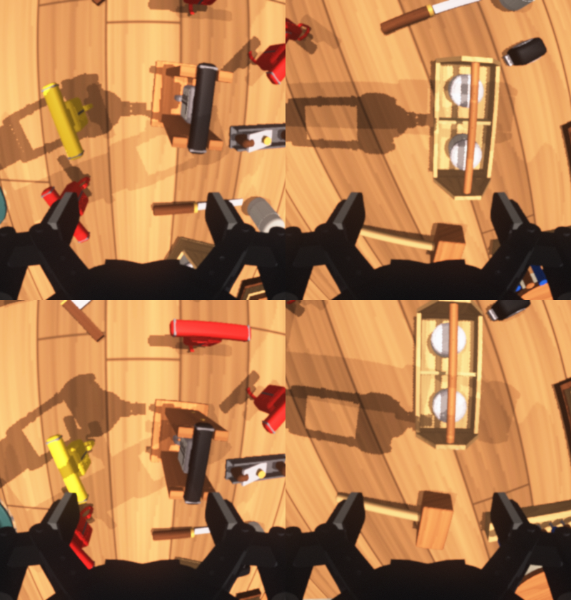

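The montage shows the black bar at (200,108) in w1 and (197,463) in w2, and the tote with its dowel in w3 and w4. Now the precise measurement.

Run:
```python
from h import *
import pickle
C=pickle.load(open('C.pkl','rb'))
def s2p(x,y,bot=False): return x*1.401+80, (y-(300 if bot else 0))*1.4
seeds={'w1':s2p(202,108),'w2':s2p(199,463,True),'t':(180,212)}
R={}
for n,(x,y) in seeds.items():
    im=cv2.imread(f'pics/{n}.png'); m=(im.max(2)<75).astype(np.uint8)
    x,y=int(x),int(y); k,l,st,ce=cv2.connectedComponentsWithStats(m)
    i=l[y,x]; 
    if i==0: print(n,'bg',im[y,x]);continue
    mm=cv2.morphologyEx((l==i).astype(np.uint8),cv2.MORPH_OPEN,np.ones((5,5)))
    cnt=max(cv2.findContours(mm,0,2)[0],key=cv2.contourArea)
    r=cv2.minAreaRect(cnt); b=cv2.boxPoints(r); print(n,st[i],r)
    # ends: midpoints of short sides
    e=[np.linalg.norm(b[j]-b[(j+1)%4]) for j in range(4)]; j=int(np.argmin(e[:2]))
    E=[(b[j]+b[j+1])/2,(b[(j+2)%4]+b[(j+3)%4])/2]
    f=n!='t'; E.sort(key=lambda p:-onz(C[n],*p,.19,f)[1]); R[n]=[ray(C[n],*p,f) for p in E+[np.array(r[0])]]
    print([onz(C[n],*p,.186,f).round(4) for p in E+[r[0]]])
for j in range(3):
    print(j,tri(R['w1'][j],R['w2'][j]), tri(*[R[n][j] for n in R]))
A=[]
for n,x0,y0 in (('w3',270,70),('w4',250,-1)):
    im=cv2.imread(f'pics/{n}.png'); y0=max(y0,0); A.append(cv2.resize(im[y0:y0+220,x0:x0+130],None,fx=2.7,fy=2.7,interpolation=cv2.INTER_CUBIC))
cv2.imwrite('pics/m2.png',np.hstack(A))
```

```text
w1 [ 344   94   40  116 2572] ((362.6091003417969, 152.87442016601562), (27.33544158935547, 112.76732635498047), 7.2889533042907715)
[array([0.5616, 0.3117, 0.186 ]), array([0.5538, 0.2052, 0.186 ]), array([0.5571, 0.2597, 0.186 ])]
w2 [ 338  171   41  111 2588] ((356.71258544921875, 231.7631072998047), (26.17864418029785, 100.34120178222656), 9.752424240112305)
[array([0.5617, 0.3099, 0.186 ]), array([0.5537, 0.2026, 0.186 ]), array([0.5573, 0.2595, 0.186 ])]
t [158 200  51  34 760] ((178.5, 216.5), (27.0, 37.0), 90.0)
[array([0.5446, 0.3111, 0.186 ]), array([0.5451, 0.2106, 0.186 ]), array([0.5448, 0.2608, 0.186 ])]
0 (array([0.55994442, 0.31147904, 0.19225707]), [np.float64(5.110965117293991e-05), np.float64(5.110965117299646e-05)]) (array([0.55304165, 0.31098783, 0.19781676]), [np.float64(0.005100526410778681), np.float64(0.00562318431093747), np.float64(0.01057249662937637)])
1 (array([0.55135939, 0.20842978, 0.19551891]), [np.float64(4.6651650995212914e-05), np.float64(4.6651650995282025e-05)]) (array([0.54825645, 0.20930286, 0.19748455]), [np.float64(0.002570637595644939), np.float64(0.002555877189557336), np.float64(0.005088057763217455)])
2 (array([0.55708171, 0.2597323 , 0.1864357 ]), [np.float64(0.0001073657963780126), np.float64(0.00010736579637825434)]) (array([0.55167137, 0.26092659, 0.19183574]), [np.float64(0.0037470416183995187), np.float64(0.0041869064537359635), np.float64(0.007778931665891511)])
```

View pics/m2.png

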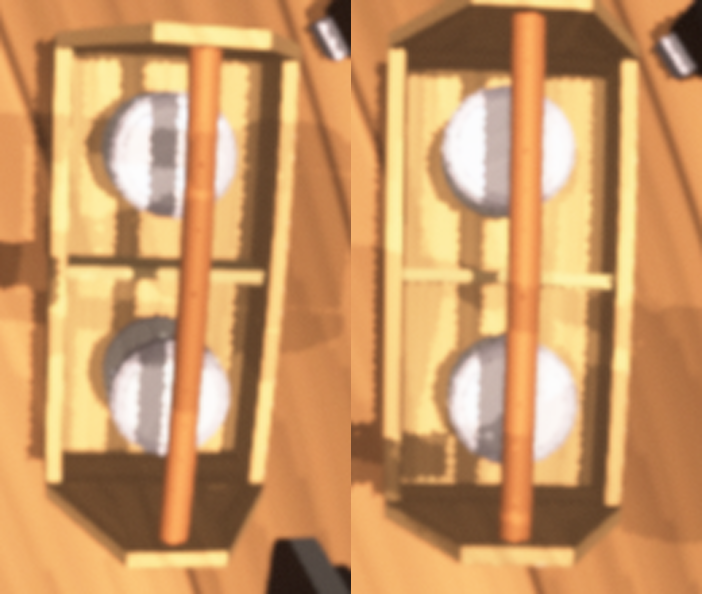

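Run:
```python
from h import *
import pickle
C=pickle.load(open('C.pkl','rb'))
k=lambda x,y,x0,y0:((x+.5)/2.7-.5+x0,(y+.5)/2.7-.5+y0)
P={'w3':[k(205,47,270,70),k(174,543,270,70)],'w4':[k(178,13,250,0),k(164,541,250,0)]}
E=[]
for j in (0,1):
    p,e=tri(*[ray(C[n],*P[n][j],True) for n in P]); print(p.round(4),np.round(e,4)); 
    q=[onz(C[n],*P[n][j],.112,True) for n in P]; print(np.round(q,4)); E.append(np.mean(q,0))
d=E[0]-E[1];print('mid',(E[0]+E[1])/2,'len',np.linalg.norm(d),'yaw',np.arctan2(-d[0],d[1]))
# line check at mid of dowel
for n,x,y in (('w3',195,290),('w4',174,290)):
    o=(270,70) if n=='w3' else (250,0); print(onz(C[n],*k(x,y,*o),.112,True))
```

```text
[ 0.6344 -0.1279  0.1176] [0.0004 0.0004]
[[ 0.6352 -0.128   0.112 ]
 [ 0.636  -0.1264  0.112 ]]
[ 0.5553 -0.3373  0.119 ] [0. 0.]
[[ 0.5552 -0.3415  0.112 ]
 [ 0.5552 -0.3395  0.112 ]]
mid [ 0.59540937 -0.23385596  0.112     ] len 0.22793668975105932 yaw -0.3605242490568538
[ 0.59901654 -0.22559301  0.112     ]
[ 0.59389388 -0.23834226  0.112     ]
```

Bar centre is (0.557, 0.260, 0.186), yaw ≈ -0.075. Dowel middle is (0.5955, -0.234, 0.112), yaw ≈ -0.36. Now I grasp and take the scale out.

Run:
```python
from h import *
b=np.array([.5571,.2597,0]);ya=-.075;o=[np.pi,0,np.pi/2+ya];xh=np.array([np.cos(ya),np.sin(ya),0]);Z=np.array([0,0,1.])
env.move_to(b+.30*Z,o); env.set_gripper(.06)
print('stop',env.move_linear(b+.192*Z,v=.1,f_stop=6),env.current_tcp_pos())
env.hold(.2);print('F0',env.current_ft_force())
env.set_gripper(.0); env.hold(.2)
print('gap',env.current_finger_gap(),env.current_ft_force(),env.current_tcp_pos())
np.save('grasp.npy',np.r_[env.current_tcp_pos(),ya])
g=np.array(env.current_tcp_pos())
print(env.move_linear(g+.032*Z,v=.06,f_stop=10),env.current_ft_force())
print(env.move_linear(g+.032*Z-.085*xh,v=.08,f_stop=8),env.current_ft_force())
env.move_linear(g+.15*Z-.085*xh,v=.12)
env.hold(.3);print([np.round(env.current_ft_force(),2) for _ in range(2)],env.current_moment(),env.current_clock())
a,_=snap('scene','s2.png');w,_=snap('wrist','w5.png')
A=cv2.resize(a[100:250,230:410,::-1],(360,300));cv2.imwrite('pics/m3.png',np.hstack([A,cv2.resize(w[:,:,::-1],(400,300))]))
```

```text
stop False [0.55775274 0.25996235 0.19303015]
F0 [-1.12288758 -0.56743149 -0.8832787 ]
gap 0.022969638576113435 [-0.26591225 -0.5478313   1.88444027] [0.55732497 0.25977198 0.19233833]
False [ 0.9875619  -0.32580435 -2.63586976]
False [-0.07825129  0.44334115 -1.37184554]
[array([-0.72,  0.27, -1.27]), array([-0.72,  0.27, -1.27])] [ 0.01638383  0.0207674  -0.00918234] 14.6917
```

View pics/m3.png

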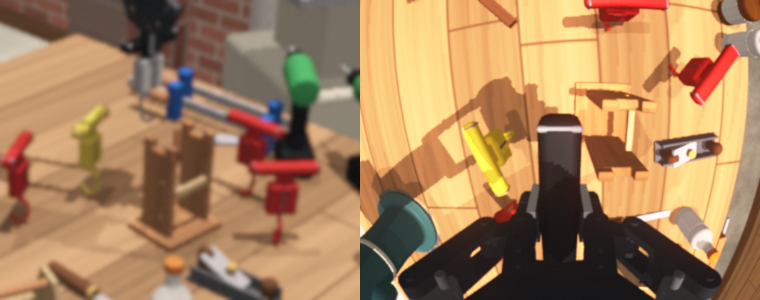

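The scale is out: the rack is empty in the scene view, and the bar sits straight in the jaws in the wrist view. Next: approach the dowel, enter it in the mouth at its middle, and check.

```bash
cat >> h.py <<'E'
Z=np.array([0,0,1.]);M=np.array([.5955,-.234,0]);yt=-.36
xt=np.array([np.cos(yt),np.sin(yt),0]);yv=np.array([-np.sin(yt),np.cos(yt),0]);ot=[np.pi,0,np.pi/2+yt]
DZ=.0063   # tcp above bar centre
def T(s,x,zbar): return M+s*yv+x*xt+(zbar+DZ)*Z
def fz(n=10):
    v=[]
    for _ in range(n): env.hold(.03); v.append(env.current_ft_force())
    return np.mean(v,0)
E
python3 - <<'E'
from h import *
p=np.array(env.current_tcp_pos())
env.move_linear(p+.03*Z,v=.12)
env.move_to(T(0,-.045,.32),ot)
env.hold(.3);print(env.current_clock(),fz(),fz())
print(env.move_linear(T(0,-.045,.232),v=.08,f_stop=4)); env.hold(.3); print(fz())
a,_=snap('scene','s3.png');w,_=snap('wrist','w6.png')
A=cv2.resize(a[200:310,150:290,::-1],(382,300),interpolation=cv2.INTER_CUBIC);cv2.imwrite('pics/m4.png',np.hstack([A,cv2.resize(w[:,:,::-1],(400,300))]))
E
```

```text
17.2833 [ 0.07115576  0.24043286 -2.04158743] [ 0.06355916  0.03898882 -1.85591249]
False
[ 0.15724863  0.2265603  -1.5585461 ]
```

View pics/m4.png

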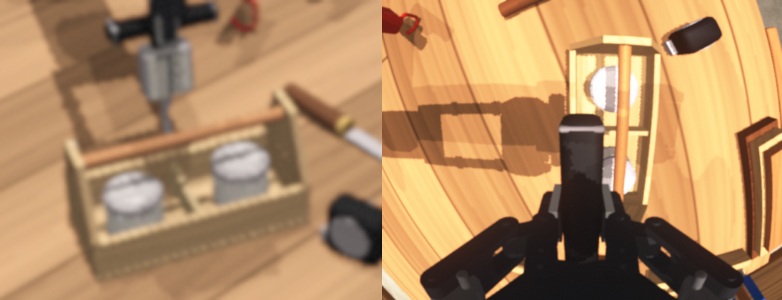

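```bash
cat >> h.py <<'E'
def probe(s,z0,base,zmax=.30,step=.003):
    L=[];z=z0
    while z<zmax:
        env.move_linear(T(s,0,z),v=.03); env.hold(.12)
        F=-(fz(8)[2]-base); L.append((round(z,4),round(F,2))); 
        if len(L)>4 and L[-3][1]>2 and L[-1][1]-L[-3][1]<.45: break
        z+=step
    return L
E
python3 - <<'E'
from h import *
print(env.move_linear(T(0,0,.232),v=.04,f_stop=3),np.array(env.current_tcp_pos())-T(0,0,.232))
env.hold(.2);b=fz(12);print(b,env.current_clock())
env.move_linear(T(0,0,.247),v=.05)
print(probe(0,.250,b[2]),env.current_clock(),env.current_moment())
np.save('base.npy',b)
E
```

```text
False [-2.20238725e-04  7.58077262e-05 -2.05923889e-05]
[-0.17401956 -0.27280979 -1.84548621] 21.8083
[(0.25, np.float64(0.07)), (0.253, np.float64(0.28)), (0.256, np.float64(0.66)), (0.259, np.float64(1.59)), (0.262, np.float64(2.66)), (0.265, np.float64(2.76)), (0.268, np.float64(3.4)), (0.271, np.float64(4.34)), (0.274, np.float64(4.84)), (0.277, np.float64(5.65)), (0.28, np.float64(5.54)), (0.283, np.float64(6.23)), (0.286, np.float64(6.18)), (0.289, np.float64(6.55))] 31.125 [-0.09654568 -0.04488994 -0.03887685]
```

Run:
```python
from h import *
env.move_linear(T(0,0,.294),v=.03);env.hold(.1);b=np.load('base.npy');print(-(fz(8)-b)[2],env.current_clock())
a,_=snap('scene','s4.png');t,_=snap('top','t4.png')
f=lambda im:cv2.resize(im[225:310,160:280],(384,272),interpolation=cv2.INTER_CUBIC)
g=lambda im:cv2.resize(im[170:250,300:410],(384,279),interpolation=cv2.INTER_CUBIC)
A=np.vstack([f(cv2.imread('pics/s3.png')),f(cv2.imread('pics/s4.png'))])
B=np.vstack([g(cv2.imread('pics/t.png')),g(cv2.imread('pics/t4.png'))])[:544]
cv2.imwrite('pics/m5.png',np.hstack([A,B]))
```

```text
6.432035786929729 31.8083
```

View pics/m5.png

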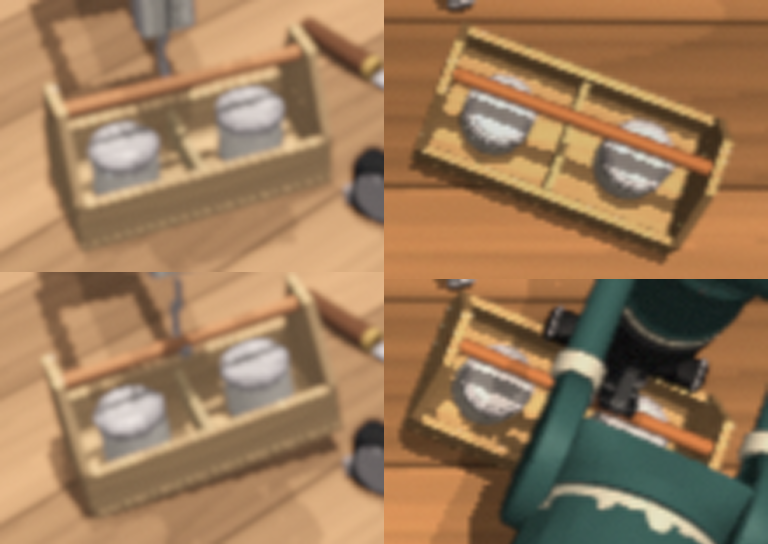

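In the views, the right end (+y, chisel side) has risen about 6 px and the left (-y) end stays down, so the heavy tin is at -y. F0 ≈ 6.4 N puts |b| at about 12–30 mm. I'll set it down, go to s = -21 mm and lift.

Run:
```python
from h import *
b=np.load('base.npy')
env.move_linear(T(0,0,.262),v=.04);env.move_linear(T(0,0,.242),v=.04)
s=-.021
env.move_linear(T(s,0,.242),v=.05); print(-(fz(6)-b)[2])
env.move_linear(T(s,0,.275),v=.04)
for z in (.285,.295,.309):
    env.move_linear(T(s,0,z),v=.025); print(z,-(fz(5)-b)[2])
env.hold(.5); L=[-(fz(6)-b)[2] for _ in range(2)]; print(L,env.current_moment(),env.current_clock())
a,_=snap('scene','s5.png');w,_=snap('wrist','w7.png')
f=lambda im:cv2.resize(im[215:310,150:290],None,fx=2.8,fy=2.8,interpolation=cv2.INTER_CUBIC)
A=np.vstack([f(cv2.imread('pics/s3.png')),f(cv2.imread('pics/s5.png'))])
B=cv2.resize(cv2.imread('pics/w7.png')[:,200:],(400,532)[:2]);cv2.imwrite('pics/m6.png',np.hstack([A,B]))
```

```text
-0.22287709592258453
0.285 7.093712497072962
0.295 8.137771602384268
0.309 7.834396489585362
[np.float64(8.048438157633397), np.float64(7.818407332519799)] [-0.02802215 -0.00695012  0.0016605 ] 38.4583
```

View pics/m6.png

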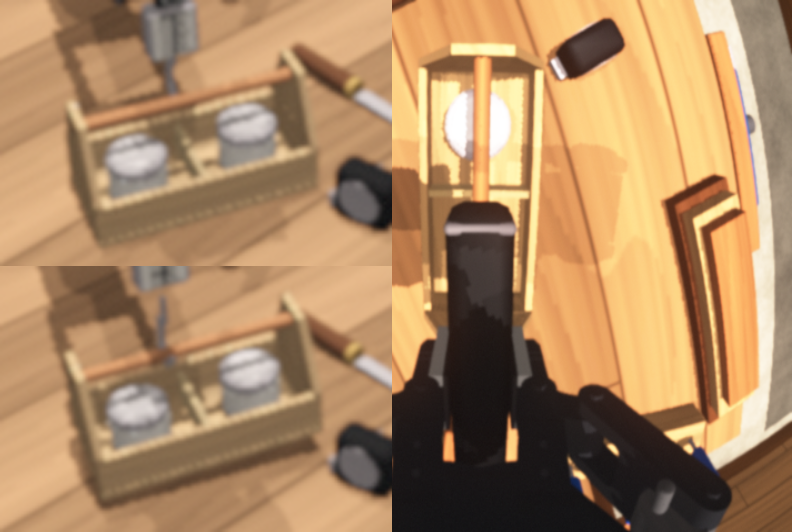

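```bash
python3 - <<'E'
from h import *
import pickle
c=pickle.load(open('C.pkl','rb'))['s']
def hit(u,v,off):
    o,d=ray(c,(u+.5)/2.8-.5+150,(v+.5)/2.8-.5+215); n=xt; k=((M+off*xt-o)@n)/(d@n); p=o+k*d; return ((p-M)@yv*1e3).round(1),(p[2]*1e3).round(1)
for nm,L in (('before',[(102,245),(316,187)]),('after',[(105,241),(321,164)])): print(nm,'bottom edge',[hit(*q,.06) for q in L])
for nm,L in (('before',[(87,125),(284,77)]),('after',[(86,109),(286,58)])): print(nm,'dowel ends',[hit(*q,0) for q in L])
E
python3 - <<'E'
import cv2,numpy as np
a=cv2.imread('pics/s3.png');b=cv2.imread('pics/s5.png')
f=lambda im:cv2.resize(im[225:310,168:268],(400,340),interpolation=cv2.INTER_CUBIC)
cv2.imwrite('pics/m7.png',np.hstack([f(a),f(b)]))
E
```

```text
before bottom edge [(np.float64(-116.3), np.float64(5.6)), (np.float64(117.8), np.float64(0.9))]
after bottom edge [(np.float64(-112.8), np.float64(9.7)), (np.float64(123.8), np.float64(30.5))]
before dowel ends [(np.float64(-105.4), np.float64(111.6)), (np.float64(107.3), np.float64(108.8))]
after dowel ends [(np.float64(-104.6), np.float64(131.4)), (np.float64(110.1), np.float64(132.6))]
```

View pics/m7.png

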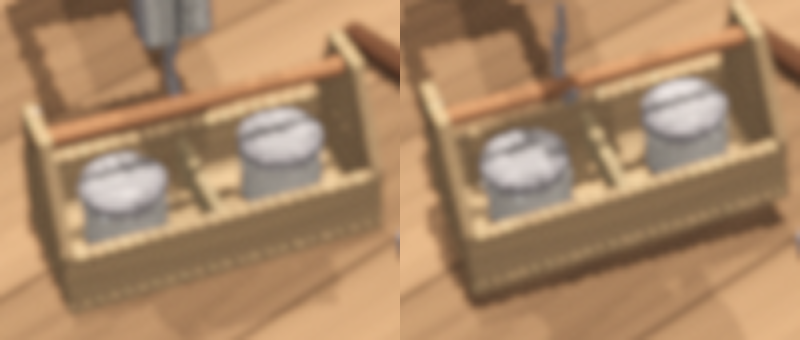

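Side by side, the +y end is still the higher one: the dowel's slope goes from -0.222 to -0.263, so the tilt is about 0.065 rad. The force ratio gives b ≈ -23 mm and the tilt points to about -26 mm. I'll shift the hook 5 mm further.

Run:
```python
from h import *
b=np.load('base.npy')
s=-.021
env.move_linear(T(s,0,.280),v=.03);env.move_linear(T(s,0,.242),v=.05)
s=-.026
env.move_linear(T(s,0,.242),v=.05)
env.move_linear(T(s,0,.278),v=.05);env.move_linear(T(s,0,.311),v=.025)
env.hold(1.0); print(-(fz(6)-b)[2],env.current_clock())
a,_=snap('scene','s6.png')
f=lambda n:cv2.resize(cv2.imread('pics/'+n)[225:310,168:268],(400,340),interpolation=cv2.INTER_CUBIC)
cv2.imwrite('pics/m8.png',np.hstack([f('s3.png'),f('s6.png')]))
```

```text
7.951098438603475 44.3667
```

View pics/m8.png

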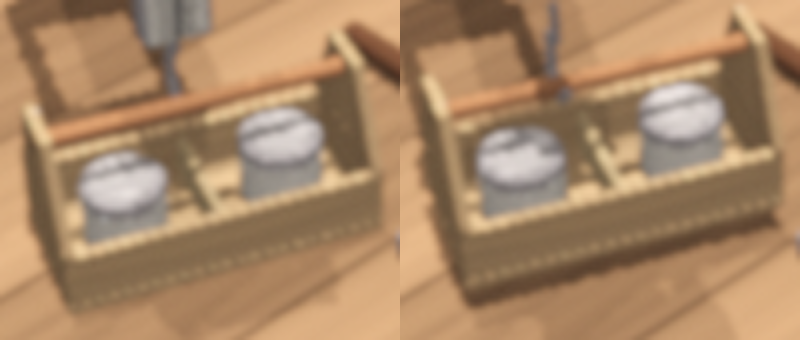

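The second picture shows it level: dowel slope -0.218 against -0.222 when resting, bottom edge -0.274 against -0.273, with a shadow gap under the whole tote. Now I set it down, unhook and go to the rack front. There I compare the bar in the wrist image numerically with its earlier position.

Run:
```python
from h import *
b=np.load('base.npy');s=-.026
env.hold(.2)
env.move_linear(T(s,0,.275),v=.03);env.move_linear(T(s,0,.231),v=.06)
print('unloaded',-(fz(4)-b)[2])
print(env.move_linear(T(s,-.046,.231),v=.06,f_stop=4))
env.move_linear(T(s,-.046,.34),v=.15)
g=np.load('grasp.npy');ya=g[3];g=g[:3];o=[np.pi,0,np.pi/2+ya];xh=np.array([np.cos(ya),np.sin(ya),0])
env.move_to(g+.15*Z-.085*xh,o);env.hold(.2);print(env.current_clock(),env.current_finger_gap(),fz(4))
w,_=snap('wrist','w8.png');a,_=snap('scene','s7.png')
for n in('w5','w8'):
    im=cv2.imread(f'pics/{n}.png');m=im[150:300,240:330].max(2)<75
    r=[np.flatnonzero(m[i]) for i in (40,70,100)];print(n,[(x.min(),x.max()) for x in r if len(x)],np.flatnonzero(m[:,40:50].any(1)).min())
p,q=cv2.imread('pics/w5.png').astype(int),cv2.imread('pics/w8.png').astype(int)
print('bar diff',np.abs(p-q)[160:280,265:320].mean(), 'shift',cv2.phaseCorrelate(*[cv2.cvtColor(cv2.imread(f'pics/{n}.png'),6)[150:270,250:330].astype(np.float32) for n in('w5','w8')]))
s1,s2=[cv2.cvtColor(cv2.imread(f'pics/{n}.png'),6)[115:165,290:320].astype(np.float32) for n in('s2','s7')];print('scene shift',cv2.phaseCorrelate(s1,s2))
```

```text
unloaded 0.08620332084511895
False
50.8333 0.02302705205585735 [ 0.2849149   0.33284215 -1.64782798]
w5 [(np.int64(9), np.int64(68)), (np.int64(11), np.int64(67)), (np.int64(12), np.int64(66))] 11
w8 [(np.int64(10), np.int64(68)), (np.int64(11), np.int64(66)), (np.int64(12), np.int64(66))] 11
bar diff 8.117020202020202 shift ((-0.4469077633939236, -0.38043615043233814), 0.7982176965475083)
scene shift ((-0.20002462061315818, -0.10798732833886149), 1.002193006515503)
```

The bar is unshifted in the jaws (under 0.5 px), so I hang it back.

Run:
```python
from h import *
g=np.load('grasp.npy');ya=g[3];g=g[:3];xh=np.array([np.cos(ya),np.sin(ya),0])
env.move_linear(g+.033*Z-.085*xh,v=.12)
print(env.move_linear(g+.033*Z,v=.07,f_stop=8),env.current_clock())
print(env.move_linear(g-.0005*Z,v=.04,f_stop=6),np.array(env.current_tcp_pos())-g,env.current_ft_force())
env.hold(.2);env.set_gripper(.06);env.hold(.2)
env.move_linear(g+.13*Z,v=.1);env.move_to([.48,.22,.36],[np.pi,0,np.pi/2]);env.hold(.2)
w,_=snap('wrist','w9.png');a,_=snap('scene','s8.png');print(env.current_clock())
f=lambda im,x,y,w,h:cv2.resize(im[y:y+h,x:x+w],(w*3,h*3),interpolation=cv2.INTER_CUBIC)
L=[]
for n,sn in(('w1','s'),('w9','s8')):
    im=cv2.imread(f'pics/{n}.png');m=(im.max(2)<75).astype(np.uint8);k,l,st,ce=cv2.connectedComponentsWithStats(m);i=l[150,364];print(n,st[i],ce[i])
    S=cv2.imread(f'pics/{sn}.png');L.append(np.hstack([f(im,320,70,90,90),f(S,285,140,75,90),f(S,168,225,100,90)]))
cv2.imwrite('pics/m9.png',np.vstack(L))
```

```text
False 53.5583
True [-0.00041368 -0.0003575   0.001672  ] [-0.57169375 -1.14940708  4.30965985]
57.35
w1 [ 344   94   40  116 2572] [362.16990669 157.25388802]
w9 [ 343   95   40  116 2407] [361.69173245 159.71541338]
```

View pics/m9.png

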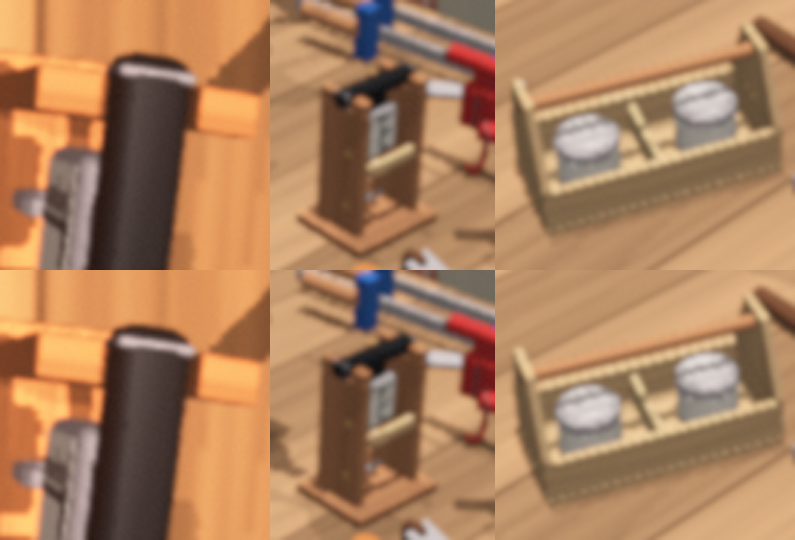

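The scale is back in the notches, within about 1 px of where it started, and the tote stands flat. Handing in.

```bash
python3 -c "
from workcell import env
env.finish_job();print(env.current_clock())"
```

```text
the job is handed in; nothing more can be done
the job is handed in; nothing more can be done
```

The tote is weighed and the scale is back in its rack. I handed the job in at about 57 s; it returns no verdict.

- **Weighing:** I hooked the dowel at its middle, which showed the heavy tin at the -y end. I then moved the hook to -21 mm, where the tote hung tilted by about 0.065 rad, and on to -26 mm. There it hung level for over a second, about 2 cm clear of the bench by the spring arithmetic, at about 7.95 N (0.81 kg).
- **Return:** I set the tote down and unhooked it; the tool force was back to about 0 N before I drew the hook out.
- **Last checks:**
  - The dowel slope while hanging was -0.218, against -0.222 at rest, so the tote was level.
  - After release, the bar's outline in the wrist view was within 1 px of where it started, and the tote stood flat.
- **Disagreements:**
  - The last descent into the rack stopped on contact force about 1.7 mm above the grasp height, and the bar settled when the jaws opened.
  - The force ratio put the balance point at -23 mm, while the pictures put it at about -26 mm.
  - Force readings were noisy by about 0.3 N.
  - I did not check the bystanders by measurement.

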